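# Load the dry-block heater

## Robot

A 7-joint arm with a two-finger parallel gripper is mounted at the origin on the work surface. World frame = base frame: x ahead of the robot, y to its left, z up, the work surface at z = 0. Lengths are in m, angles in rad, forces in N, time in s.
With the tool pointing down it reaches from about 0.4 to 0.9 m from the base axis. Payload 5.5 kg.
Tool frame: the origin (TCP) lies midway between the tips of the shut fingers; the grasp point (between the pads) lies 19 mm behind it (manip.grip_depth is the distance from the TCP to the grasp point, in m); z points along the fingers, x is the direction in which the jaws open and shut, and the axes are right-handed (so a half turn about z gives the same grasp; the last joint's range is limited). The gripper opens to 92 mm and grips with 3 to 60 N. Pads are 19 mm wide; open, the fingers measure 130 mm over their backs; the gripper's body (75 mm by 190 mm) begins 47 mm behind the grasp point.
Start: joints at [1.481, 0.501, -0.427, 1.55, 0.221, 1.138, -0.21], TCP at [0.225, -0.61, 0.227] pointing down, gripper open.
Joint ranges: [-2.88, 2.88], [-0.31, 2.03], [-1.54, 1.56], [0.2, 2.42], [-1.41, 4.55], [0.19, 2.02], [-2.57, 2.57]. Speed limits (rad/s): [2.57, 2.57, 3.14, 3.14, 3.14, 3.14, 3.14].

## Interface

Orientations are given as a unit quaternion [x, y, z, w].
In Python, from bench import manip, effector, viewer gives the robot as it stands. Calls block until the motion is done:
- manip.move_pose(position, orientation): joint-space move of the TCP to a pose.
- manip.servo_line(position, ori=None, vel=0.15): straight line of the TCP; ori=None keeps the orientation; vel is the mean speed in m/s.
- manip.movej(angles): joint-space move.
- effector.open_jaws() and effector.close(f_grip=None): open the fingers fully, or close them until they stop; f_grip is the grip in N (None keeps the last).
- manip.sleep(seconds).
- manip.solve_ik(position, orientation): joint angles nearest the present ones, or None.
- viewer.get_image(name): name is "scene" or "side" or "wrist"; returns the picture (480x640x3 uint8, red, green, blue); there is no depth.
- viewer.get_calibration(name): a dict with "vfov" (degrees; the focal length in pixels is half the picture's height over the tangent of half this angle, whatever the lens; pixels are square), "cx", "cy" (the principal point, pixels), "eye" and "attitude" of the camera in the world. Camera axes: x right, y down, z forward; pixel columns grow to the right and rows downward; lengths in m; the calibration is good to about 2 mm. The wrist camera is an equidistant fisheye: a pixel r from the principal point sees the ray r / f radians off the axis. A picture is of the moment at which its call begins: read the wrist's pose just before it. get_calibration takes no time and is no camera call; for the wrist camera it gives the pose at the moment of the call.
A pose or a line that the arm cannot do raises manip.PlanningError and nothing moves.
- manip.hand_in(): hands the job in, once; it reports no verdict.
Readings, each from a call of its own:
- manip.current_clock(): time.
- manip.current_q(): joint angles.
- manip.current_joint_velocities(): joint speeds.
- manip.current_tau(): joint torques, N m.
- manip.current_tool_pos(): TCP position.
- manip.current_tcp_rot(): TCP orientation.
- manip.current_force(): force on the tool from outside, world axes, zero at the start.
- manip.current_wrist_torque(): the same for the moment, N m.
- manip.current_finger_gap(): finger opening in m.
Only numpy, scipy, OpenCV 4.12 (cv2) and the standard library are available. Lean on these libraries where they do the work, as an engineer would, in place of code of your own. Each camera call takes 0.05 s, during which the arm holds its last target.

## Task

Get the block heater ready for an incubation: stand every loose aluminium block in the heater's bed, bores up and crosswise, and close the row up tight, the first block hard against the blue-striped end wall and each next one flush against its neighbour with no gaps. Then set the clear cover over them inside the raised lip and press it down firmly to be sure it is fully seated; only after that turn the selector to the green mark. Leave everything let go and at rest, and the other things on the bench where they are.

Things in the scene. Friction and masses are not known exactly. Their poses are not given: they have to be found in the camera images.
- heater: dry-block heater, fixed: ivory case, 176 mm deep (x +-88), y -132 to 222 mm, deck 74 mm above the bench. Origin on the bench under the middle of the block bed; x to the rear, y along the bed towards the selector console, z up. On the deck round the bed runs a grey lip, 5 mm high and thick, inner faces at x +-62, y +-122 mm; the console lies beyond y 127, level with the deck
- bed_floor (a point): centre of the bed floor (heater 0, 0, 62 mm; axes as the heater's). The bed is a sunk grey plate 12 mm below the deck, 94 mm wide (x +-47) and 214 mm long (y +-107), upright walls all round. Blocks lie crosswise (long side along x) and stand 34 mm above the deck; they can be pinched only along y, so each is set down with finger room and then pushed along; it slides with plain friction
- bed_stop (a point): foot of the end wall where the row starts, marked by a blue stripe: middle of the bed's width, at floor height (heater 0, -107, 62 mm; axes as the heater's). A row of n blocks closed up against it ends at y = 40 n mm from here
- block1: a loose aluminium heater block, 86 mm long (its x axis) by 40 mm wide (its y axis) by 46 mm high, solid outside, the same either way round, with eight dark bores in its top; about 0.3 kg. Two to four of the four blocks are present, standing bores up on the bench. Origin: centre of the underside
- block2: a loose aluminium heater block, 86 mm long (its x axis) by 40 mm wide (its y axis) by 46 mm high, solid outside, the same either way round, with eight dark bores in its top; about 0.3 kg. Two to four of the four blocks are present, standing bores up on the bench. Origin: centre of the underside
- block3: a loose aluminium heater block, 86 mm long (its x axis) by 40 mm wide (its y axis) by 46 mm high, solid outside, the same either way round, with eight dark bores in its top; about 0.3 kg. Two to four of the four blocks are present, standing bores up on the bench. Origin: centre of the underside
- block4: a loose aluminium heater block, 86 mm long (its x axis) by 40 mm wide (its y axis) by 46 mm high, solid outside, the same either way round, with eight dark bores in its top; about 0.3 kg. Two to four of the four blocks are present, standing bores up on the bench. Origin: centre of the underside
- cover: loose clear plastic cover, a box open below with blue edges: 116 (x) by 236 mm (y) outside, 50 high, walls and top 4; 0.26 kg; the same either way round. Starts on the bench beside the heater. Origin: centre of the underside (rim level). Seated, the rim stands on the deck inside the lip, 4 mm to spare all round, origin 74 mm above the bench over the bed's middle, y along the heater's y
- cover_grip (a point): on the cover's axis, 63 mm above its rim: middle of the blue grip rib on the cover's top, 12 mm thick (x), 90 mm long (y), from 50 to 76 mm above the rim. Axes as the cover's
- selector (a joint): angle of the rotary selector on the console, growing clockwise from above, with ball detents at 0 (white dot, off), 0.6 (blue, stand-by), 1.2 (green), 1.8 (red) and stops just beyond the end marks. Starts at white or blue (rarely poised between). Takes up to 0.15 N m to turn past a detent; let go, it snaps to the nearest, within 0.03. In the heater frame its pointer stands at 0.9 minus this value from x, counted towards y
- selector_grip (a point): on the selector's axis, 20 mm above the deck: middle of its finger bar, 46 mm long, 12 mm thick, from 10 to 31 mm above the deck, a white line on the pointing half, on a black disc 46 mm across. The point turns with it, x along the bar to the pointer
- mark_green (a point): the green dot, 11 mm across, on the console top, 41 mm from the selector's axis; the pointer aims at it at 1.2
- tube_rack: a bystander, to be left where it is: orange tube rack, 70 x 150 mm, 68 mm high with its capped tubes; origin under its centre
- dishes: a bystander, to be left where it is: stack of culture dishes, 90 mm across, 45 mm high; origin under its centre
- bottle: a bystander, to be left where it is: amber bottle with a blue cap, 72 mm across, 125 mm high; origin under its centre
- tip_box: a bystander, to be left where it is: dark box with a light blue top, 85 x 122 mm, 66 mm high; origin under its centre
- timer: a bystander, to be left where it is: white bench timer, 62 x 70 mm, 20 mm high; origin under its centre
- marker: a bystander, to be left where it is: white marker pen with a black cap, 125 mm long (its x), 13 mm thick; origin under its centre
Things that resemble listed ones, but are neither listed nor needed, are in the scene too. What is shaped like the block4 but brown, purple or red is not meant.

How it is judged:
By the outcome, as a careful person would: the job done as asked, in the order asked, and still so for the second after the job is handed in, with the robot touching nothing.
Of block1, block2, block3, block4 only 2 to 4 are there at a start; the rules pass over those that are not, and their reading is None.
At some moment in a run one of block1, block2, block3, block4 may be knocked a few centimetres aside while the robot is not near it.
Once in a run the grip may slacken for a moment while it holds something.
It also fails if it takes over 210 s, if anything falls off the work surface, if the arm or the gripper's body presses on something with over 40 N, if the wrist force passes 120 N, or if a joint passes its speed limit or range.

## Working session

There is one attempt and no reset: what is moved stays moved. The work goes in short steps, each a Python script; the robot and the scene stay as the last script left them, time stands still between calls to the robot, and variables do not carry over. Pictures are saved under pics/ and viewed, and the job is handed in when it is done.

```bash
ls; mkdir -p pics
python3 - <<'E'
from bench import manip, effector, viewer
import cv2
for n in ("scene","side","wrist"):
    c=viewer.get_calibration(n); print(n,c)
    cv2.imwrite(f"pics/a_{n}.png",viewer.get_image(n)[:,:,::-1])
print(manip.current_clock(),manip.current_tool_pos(),manip.current_tcp_rot(),manip.grip_depth,manip.current_finger_gap())
E
```

```text
pics
scene {'vfov': 53.34043147847294, 'cx': 319.3678607941013, 'cy': 232.87255367482553, 'eye': array([ 1.24076415, -0.26891193,  1.14979931]), 'attitude': array([ 0.7862334 ,  0.53746303, -0.16992839, -0.25316964])}
side {'vfov': 42.58432957592674, 'cx': 324.2429670330937, 'cy': 242.9131306001004, 'eye': array([0.14933016, 1.04844522, 1.01098334]), 'attitude': array([-0.16459825,  0.88901189, -0.42092953,  0.07337309])}
wrist {'vfov': 65.70646984690485, 'cx': 318.83609912123484, 'cy': 242.14276021901455, 'eye': array([ 0.28930376, -0.58607457,  0.38470391]), 'attitude': array([ 0.81361398, -0.56708749, -0.07375114,  0.10490394])}
0.15 [ 0.22435704 -0.60949225  0.22592219] [ 8.20229438e-01 -5.72034190e-01 -6.03546225e-04 -4.35885904e-04] 0.0188 0.09199555813407685
```

View pics/a_scene.png

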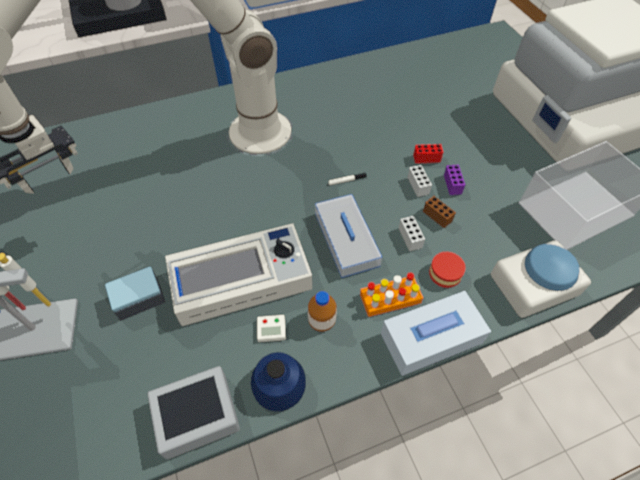

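View pics/a_side.png

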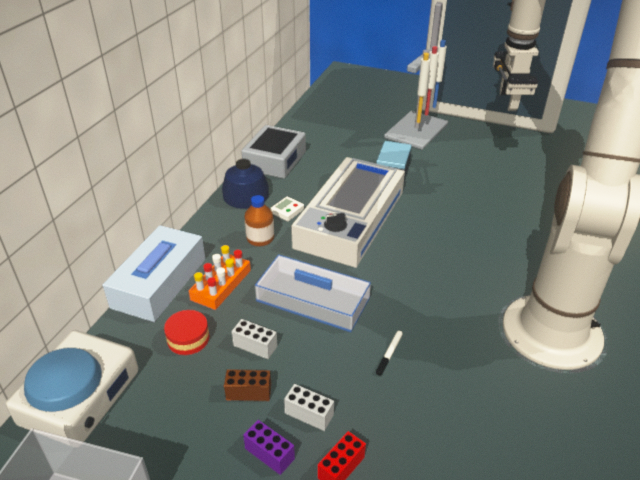

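View pics/a_wrist.png

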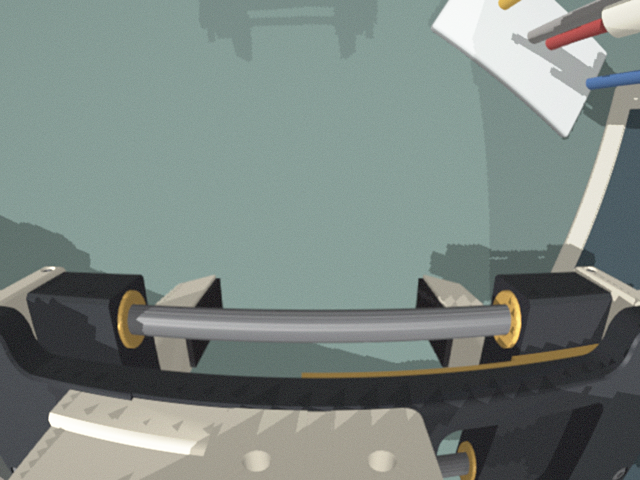

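The scene view shows two aluminium blocks, at about (420,180) and (412,232). The heater is around (240,270), the cover at (348,235) and the selector at (284,247). I'll zoom in next.

```bash
cat > h.py <<'E'
import numpy as np, cv2
from scipy.spatial.transform import Rotation as R
from bench import manip, effector, viewer
def ray(c,u,v,fish=False):
    f=240/np.tan(np.radians(c['vfov']/2))
    x,y=u-c['cx'],v-c['cy']
    if fish:
        r=np.hypot(x,y)+1e-9; t=r/f; d=np.array([x/r*np.sin(t),y/r*np.sin(t),np.cos(t)])
    else:
        d=np.array([x/f,y/f,1])
    return np.array(c['eye']),R.from_quat(c['attitude']).apply(d)
def plane(c,u,v,z,fish=False):
    e,d=ray(c,u,v,fish); return e+d*(z-e[2])/d[2]
def proj(c,p,fish=False):
    f=240/np.tan(np.radians(c['vfov']/2))
    q=R.from_quat(c['attitude']).inv().apply(np.array(p)-c['eye'])
    if fish:
        r=np.hypot(q[0],q[1]); t=np.arctan2(r,q[2]); return np.array([c['cx']+q[0]/r*f*t,c['cy']+q[1]/r*f*t])
    return np.array([c['cx']+f*q[0]/q[2],c['cy']+f*q[1]/q[2]])
E
python3 - <<'E'
import cv2
a=cv2.imread('pics/a_scene.png')
def crop(a,x,y,w,h,s,n): cv2.imwrite(n,cv2.resize(a[y:y+h,x:x+w],None,fx=s,fy=s,interpolation=cv2.INTER_CUBIC))
crop(a,155,215,165,115,4.8,'pics/z1.png')
crop(a,310,140,170,140,4.5,'pics/z2.png')
b=cv2.imread('pics/a_side.png')
crop(b,215,245,170,190,3.1,'pics/z3.png')
crop(b,280,140,140,130,4.5,'pics/z4.png')
E
```

```text
(no output)
```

View pics/z1.png

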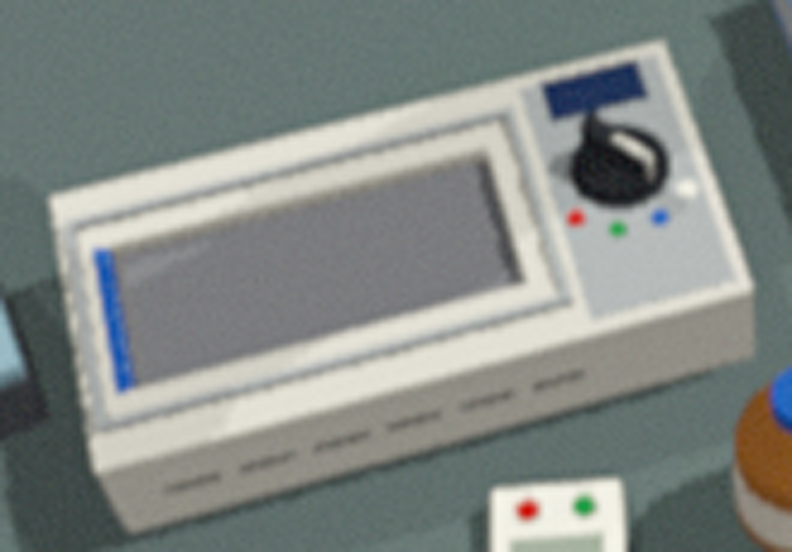

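View pics/z2.png

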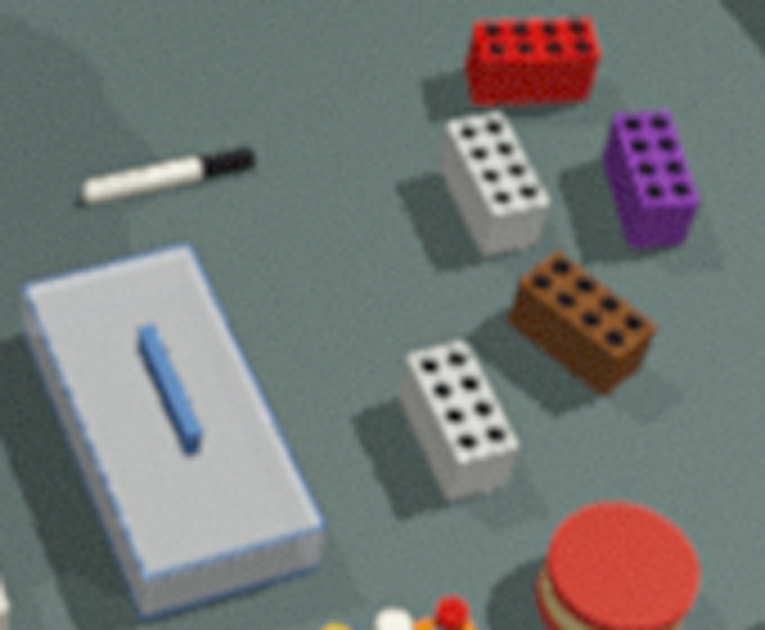

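View pics/z3.png

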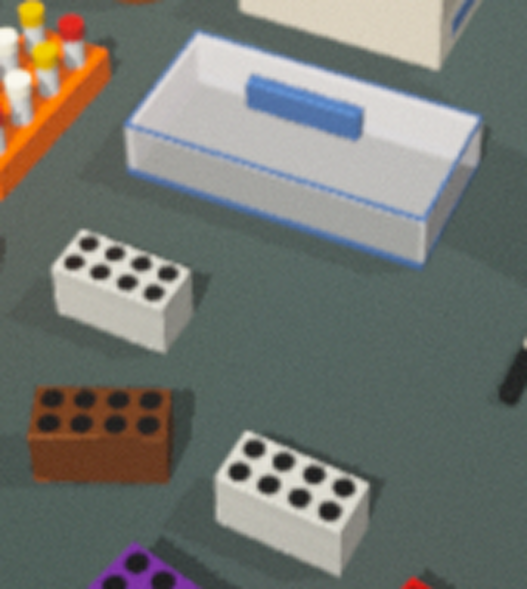

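View pics/z4.png

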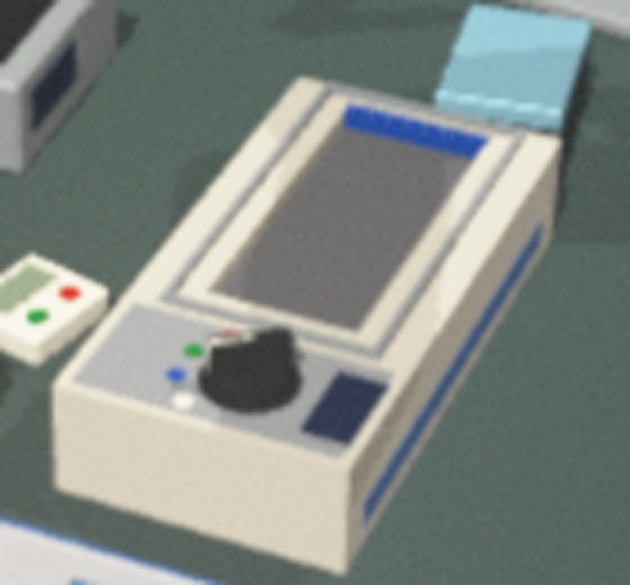

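```bash
cat > m1.py <<'E'
from h import *
S=viewer.get_calibration('scene'); D=viewer.get_calibration('side')
s1=lambda p:(155+p[0]/4.8-.4,215+p[1]/4.8-.4)
s2=lambda p:(310+p[0]/4.5-.4,140+p[1]/4.5-.4)
d3=lambda p:(215+p[0]/3.1-.35,245+p[1]/3.1-.35)
d4=lambda p:(280+p[0]/4.5-.4,140+p[1]/4.5-.4)
def fit(model,w):
    m=np.array(model,float);w=np.array(w)[:,:2]
    mc,wc=m.mean(0),w.mean(0);a=m-mc;b=w-wc
    th=np.arctan2((a[:,0]*b[:,1]-a[:,1]*b[:,0]).sum(),(a*b).sum())
    r=np.array([[np.cos(th),-np.sin(th)],[np.sin(th),np.cos(th)]])
    t=wc-r@mc
    return t,th,np.linalg.norm((r@m.T).T+t-w,axis=1)*1000
def go(name,C,f,px,z,model,):
    w=[plane(C,*f(p),z) for p in px]
    t,th,res=fit(np.array(model)/1000,w); print(name,t.round(4),round(th,4),'res mm',res.round(1)); return t,th
hm=[(-88,-132),(88,-132),(-88,222),(88,222)]
go('heater scene',S,s1,[(50,197),(97,472),(665,40),(752,288)],.074,hm)
go('heater side',D,d4,[(560,140),(305,78),(345,460),(55,383)],.074,hm)
# cover top edge corners z=.05
cm=[(-58,-118),(-58,118),(58,-118),(58,118)]
print([plane(S,*s2(p),.05).round(3) for p in [(25,288),(188,246),(146,577),(322,523)]])
go('cover scene',S,s2,[(25,288),(188,246),(146,577),(322,523)],.05,[(-58,118),(58,118),(-58,-118),(58,-118)])
# side: top corners (200,34),(482,120),(127,125),(425,218)
print([plane(D,*d3(p),.05).round(3) for p in [(200,34),(482,120),(127,125),(425,218)]])
# blocks top z=.046
bm=[(-43,-20),(-43,20),(43,-20),(43,20)]
for n,C,f,px in [('A scene',S,s2,[(447,122),(500,111),(495,215),(548,203)]),('B scene',S,s2,[(407,352),(462,340),(460,463),(517,446)]),
  ('A side',D,d3,[(370,490),(340,531),(250,432),(217,479)]),('B side',D,d3,[(191,264),(164,302),(83,230),(53,267)])]:
    w=[plane(C,*f(p),.046) for p in px]; print(np.array(w).round(3).tolist())
    go(n,C,f,px,.046,bm)
for n,p in dict(green=(617,229),red=(576,218),blue=(660,217),white=(686,188)).items(): print(n,plane(S,*s1(p),.074).round(4))
for n,p in dict(green=(194,351),blue=(176,376),white=(183,401)).items(): print(n,plane(D,*d4(p),.074).round(4))
print('line ends',[plane(S,*s1(p),.105).round(4) for p in [(615,137),(655,172),(592,125)]])
print('disc', plane(S,*s1((618,165)),.084))
E
python3 m1.py
```

```text
heater scene [ 0.5444 -0.2683] -0.0579 res mm [0.7 0.5 1.3 0.8]
heater side [ 0.5462 -0.275 ] -0.0656 res mm [1.9 3.2 5.6 2.4]
[array([0.409, 0.049, 0.05 ]), array([0.414, 0.164, 0.05 ]), array([0.642, 0.037, 0.05 ]), array([0.645, 0.152, 0.05 ])]
cover scene [0.5274 0.1004] 1.5209 res mm [2.2 1.9 0.8 3.2]
[array([0.64 , 0.036, 0.05 ]), array([0.408, 0.05 , 0.05 ]), array([0.648, 0.149, 0.05 ]), array([0.415, 0.159, 0.05 ])]
[[0.373, 0.38, 0.046], [0.377, 0.42, 0.046], [0.461, 0.37, 0.046], [0.465, 0.409, 0.046]]
A scene [0.4189 0.3948] -0.1112 res mm [1.1 1.5 1.8 1.1]
[[0.544, 0.261, 0.046], [0.548, 0.299, 0.046], [0.634, 0.253, 0.046], [0.635, 0.292, 0.046]]
B scene [0.5904 0.2763] -0.0872 res mm [2.1 1.3 2.4 0.6]
[[0.374, 0.382, 0.046], [0.38, 0.416, 0.046], [0.458, 0.369, 0.046], [0.463, 0.408, 0.046]]
A side [0.419 0.394] -0.1328 res mm [2.6 3.6 0.7 0.9]
[[0.55, 0.254, 0.046], [0.553, 0.291, 0.046], [0.633, 0.252, 0.046], [0.636, 0.29, 0.046]]
B side [0.593  0.2716] -0.0301 res mm [1.1 2.9 3.  0.6]
green [ 0.5825 -0.1086  0.074 ]
red [ 0.5675 -0.1274  0.074 ]
blue [ 0.5837 -0.0838  0.074 ]
white [ 0.5709 -0.0639  0.074 ]
green [ 0.5856 -0.1131  0.074 ]
blue [ 0.5867 -0.088   0.074 ]
white [ 0.5751 -0.0685  0.074 ]
line ends [array([ 0.5446, -0.0949,  0.105 ]), array([ 0.5743, -0.0821,  0.105 ]), array([ 0.5324, -0.1042,  0.105 ])]
disc [ 0.54909485 -0.09596248  0.084     ]
```

```bash
cat >> h.py <<'E'
def down(phi): return np.array([np.cos(phi/2),np.sin(phi/2),0,0])
def ikphi(p,phi):
    out=[]
    for k in (0,np.pi,-np.pi):
        q=manip.solve_ik(list(p),list(down(phi+k)))
        if q is not None: out.append((phi+k,np.round(q,2)))
    return out
E
python3 - <<'E'
from h import *
H=(.545,-.27); y=-.059
for n,p,ph in [('heater',(*H,.25),y+np.pi/2),('heaterlow',(.541,-.33,.08),y+np.pi/2),('push',(.541,-.33,.07),y),('A',(.419,.394,.05),-.12+np.pi/2),('B',(.592,.274,.05),-.06+np.pi/2),('cover',(.527,.1,.05),1.52),('covdst',(*H,.2),y),('knob',(.544,-.094,.09),1.9),('knob2',(.544,-.094,.09),1.2)]:
    for r in ikphi(p,ph): print(n,r)
E
```

```text
heater (1.5117963267948966, array([ 1.16,  0.59, -1.07,  1.62,  0.54,  1.26,  1.5 ]))
heater (4.6533889803846895, array([ 0.83,  0.42, -0.55,  1.63,  0.24,  1.15, -1.41]))
heater (-1.6297963267948965, array([ 0.83,  0.42, -0.55,  1.63,  0.24,  1.15, -1.41]))
heaterlow (1.5117963267948966, array([ 1.14,  0.82, -0.94,  1.69,  0.76,  1.04,  1.46]))
heaterlow (4.6533889803846895, array([ 0.8 ,  0.64, -0.41,  1.7 ,  0.32,  0.87, -1.37]))
heaterlow (-1.6297963267948965, array([ 0.8 ,  0.64, -0.41,  1.7 ,  0.32,  0.87, -1.37]))
push (-0.059, array([ 0.96,  0.72, -0.65,  1.7 ,  0.52,  0.91,  0.05]))
push (3.082592653589793, array([-0.22,  0.96,  1.13,  1.74, -0.98,  1.11, -1.96]))
push (-3.2005926535897933, array([-0.22,  0.96,  1.13,  1.74, -0.98,  1.11, -1.96]))
A (1.4507963267948965, array([ 0.06,  1.07, -1.31,  1.85,  1.13,  1.21, -0.19]))
A (4.59238898038469, array([-0.81,  0.57,  0.01,  1.88, -0.01,  0.7 , -2.48]))
A (-1.6907963267948967, array([-0.81,  0.57,  0.01,  1.88, -0.01,  0.7 , -2.48]))
B (1.5107963267948965, array([ 0.04,  0.82, -0.76,  1.65,  0.66,  0.95,  0.55]))
B (4.65238
[... 415 characters left out ...]
 1.01,  0.55, -0.82,  1.68,  0.44,  1.11,  0.01]))
covdst (3.082592653589793, array([-0.43,  0.86,  1.35,  1.73, -0.87,  1.31, -2.08]))
covdst (-3.2005926535897933, array([-0.43,  0.86,  1.35,  1.73, -0.87,  1.31, -2.08]))
knob (1.9, array([ 0.85,  0.69, -0.97,  1.89,  0.71,  0.94,  1.44]))
knob (5.0415926535897935, array([ 0.65,  0.57, -0.67,  1.9 ,  0.47,  0.84, -1.51]))
knob (-1.2415926535897932, array([ 0.65,  0.57, -0.67,  1.9 ,  0.47,  0.84, -1.51]))
knob2 (1.2, array([ 0.85,  0.7 , -0.98,  1.89,  0.71,  0.95,  0.74]))
knob2 (4.341592653589793, array([ 0.53,  0.53, -0.52,  1.9 ,  0.36,  0.8 , -2.12]))
knob2 (-1.9415926535897932, array([ 0.53,  0.53, -0.52,  1.9 ,  0.36,  0.8 , -2.12]))
```

Run:
```python
from h import *
manip.servo_line([.225,-.61,.33])
manip.move_pose([.545,-.27,.34],down(1.512))
manip.sleep(.3)
c=viewer.get_calibration('wrist'); im=viewer.get_image('wrist')
cv2.imwrite('pics/w1.png',im[:,:,::-1]); np.save('w1.npy',[c],allow_pickle=True)
print(manip.current_clock(),manip.current_tool_pos(),manip.current_q(),c['eye'])
c=viewer.get_calibration('scene'); cv2.imwrite('pics/s1.png',viewer.get_image('scene')[:,:,::-1])
```

```text
3.05 [ 0.54481945 -0.27043136  0.33995814] [ 1.16124593  0.50381664 -1.07307221  1.50392086  0.44517306  1.39859392
  1.57526168] [ 0.47780628 -0.26643232  0.49885787]
```

View pics/w1.png

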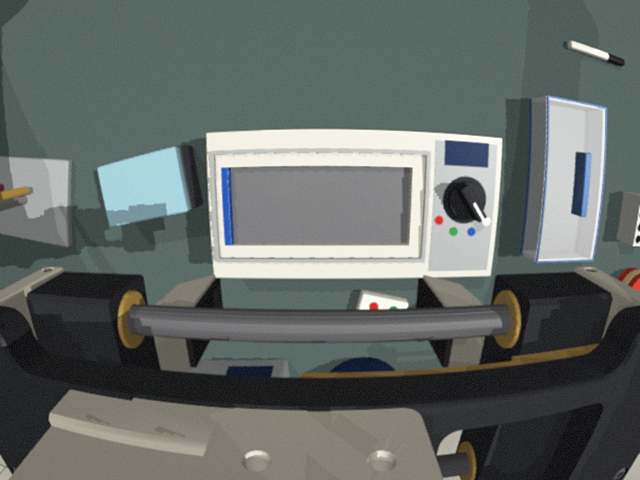

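Run:
```python
import cv2
a=cv2.imread('pics/w1.png')
cv2.imwrite('pics/z5.png',cv2.resize(a[120:290,195:355],None,fx=3.5,fy=3.5,interpolation=cv2.INTER_CUBIC))
cv2.imwrite('pics/z6.png',cv2.resize(a[120:290,350:510],None,fx=3.5,fy=3.5,interpolation=cv2.INTER_CUBIC))
```

```text
(no output)
```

View pics/z5.png

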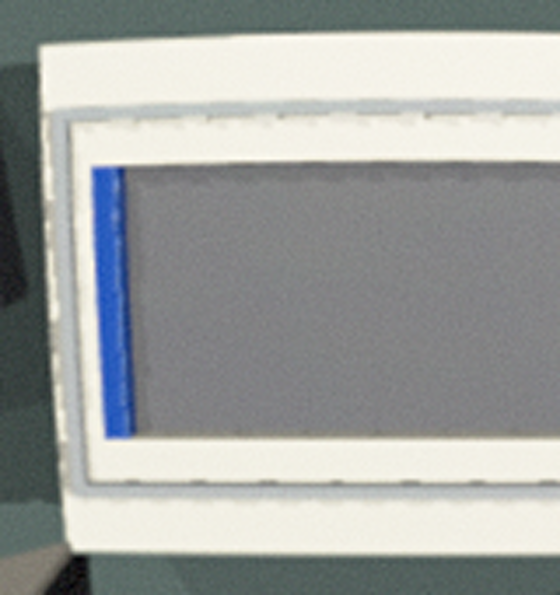

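View pics/z6.png

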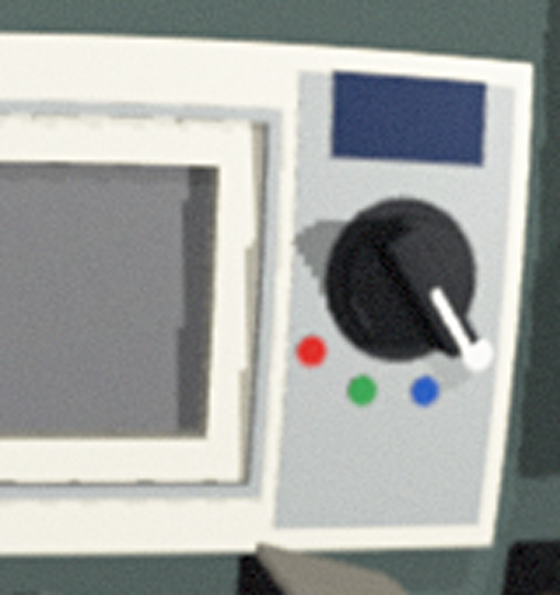

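```bash
cat > m2.py <<'E'
import m1
from m1 import *
print('-----')
c=np.load('w1.npy',allow_pickle=True)[0]
L=lambda p:(195+p[0]/3.5-.35,120+p[1]/3.5-.35); Rr=lambda p:(350+p[0]/3.5-.35,120+p[1]/3.5-.35)
px=[L((40,45)),L((72,553)),Rr((533,64)),Rr((492,545)),Rr((219,166)),Rr((208,438))]
mod=np.array([(-88,-132),(88,-132),(-88,222),(88,222),(-47,107),(47,107)])/1000
w=[plane(c,*p,.074,True) for p in px]
t,th,res=fit(mod,w); print('heater wrist',t.round(4),th.round(4),res.round(1))
r=np.array([[np.cos(th),-np.sin(th)],[np.sin(th),np.cos(th)]])
inv=lambda p:(r.T@(p[:2]-t)*1000).round(1)
print('stripe',[inv(plane(c,*L(p),.074,True)) for p in [(93,168),(106,438),(120,168),(129,437)]],[inv(plane(c,*L(p),.062,True)) for p in [(126,168),(135,437)]])
print('lip inner',[inv(plane(c,*Rr(p),.079,True)) for p in [(265,122),(245,486)]],[inv(plane(c,*L(p),.079,True)) for p in [(70,122),(88,484)]])
for n,p in dict(green=(362,391),red=(311,351),blue=(424,391),white=(480,355)).items():
    q=plane(c,*Rr(p),.074,True);print(n,q.round(4),inv(q))
print('pointer',[inv(plane(c,*Rr(p),.105,True)) for p in [(436,292),(470,350),(476,357)]],'disc',inv(plane(c,*Rr((401,279)),.084,True)))
E
python3 m2.py | sed -n '/-----/,$p'
```

```text
-----
heater wrist [ 0.5462 -0.2689] -0.057 [1.2 0.8 0.7 0.7 0.5 0.3]
stripe [array([ -46.8, -115.4]), array([  46.2, -115.7]), array([ -46.4, -106.1]), array([  45.8, -107.4])] [array([ -45.7, -106.9]), array([  49.1, -108.2])]
lip inner [array([-62.1, 120.7]), array([ 62.6, 120.1])] [array([ -62.6, -121.5]), array([  61.3, -122.1])]
green [ 0.5853 -0.1083  0.074 ] [ 29.8 162.6]
red [ 0.5701 -0.1277  0.074 ] [ 15.8 142.4]
blue [ 0.5865 -0.0842  0.074 ] [ 29.7 186.8]
white [ 0.5744 -0.0622  0.074 ] [ 16.4 208. ]
pointer [array([-10.5, 174.5]), array([  8.6, 188.8]), array([ 10.9, 191.3])] disc [-11.5 170.3]
```

Run:
```python
from h import *
manip.move_pose([.55,.30,.30],down(1.50))
manip.sleep(.2)
c=viewer.get_calibration('wrist'); im=viewer.get_image('wrist')
cv2.imwrite('pics/w2.png',im[:,:,::-1]); np.save('w2.npy',[c],allow_pickle=True)
print(manip.current_clock(),manip.current_tool_pos(),c['eye'])
```

```text
5.4083 [0.55042765 0.29931131 0.30001761] [0.48364872 0.30411836 0.45890615]
```

View pics/w2.png

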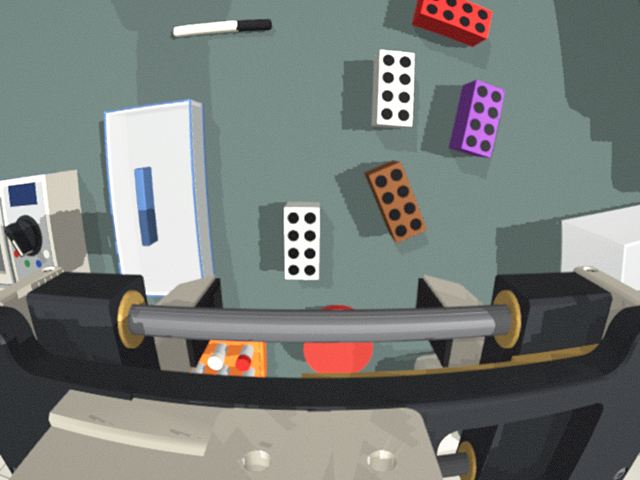

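```bash
cat >> h.py <<'E'
def blocks_in(im,c,fish=True,zt=.046):
    hsv=cv2.cvtColor(im,cv2.COLOR_RGB2HSV)
    bright=((hsv[...,2]>185)&(hsv[...,1]<40)).astype(np.uint8)
    bright[285:]=0
    out=[]
    cs,hi=cv2.findContours(bright,cv2.RETR_CCOMP,cv2.CHAIN_APPROX_NONE)
    for i,k in enumerate(cs):
        if hi[0][i][3]!=-1: continue
        hs=[]; j=hi[0][i][2]
        while j!=-1:
            if cv2.contourArea(cs[j])>20:
                m=cv2.moments(cs[j]); hs.append((m['m10']/m['m00'],m['m01']/m['m00']))
            j=hi[0][j][0]
        if len(hs)==8:
            w=np.array([plane(c,u,v,zt,fish)[:2] for u,v in hs]); ce=w.mean(0)
            u,s,vt=np.linalg.svd(w-ce); d=vt[0]; d=d*np.sign(d[0])
            out.append((ce,np.arctan2(d[1],d[0]),s/np.sqrt(8),np.mean(hs,0)))
    return out
E
python3 - <<'E'
from h import *
im=cv2.imread('pics/w2.png')[:,:,::-1].copy(); c=np.load('w2.npy',allow_pickle=True)[0]
for b in blocks_in(im,c): print(b)
for n,p in dict(brown=(397,202),brownT=(392,162),brownL=(366,172),brownB=(400,243),dish=(338,345),rack=(265,342)).items(): print(n,plane(c,*p,.046,True).round(3))
for n,p in dict(ribtop=(143,169),ribtop2=(150,244)).items(): print(n,plane(c,*p,.076,True).round(3))
E
```

```text
(array([0.5927822 , 0.27542879]), np.float64(-0.08357808224113739), array([0.0232052 , 0.00953874]), array([301.20539662, 243.85361777]))
(array([0.42079631, 0.39375448]), np.float64(-0.10990123837601133), array([0.02319935, 0.00953443]), array([395.69526712,  87.30430942]))
brown [0.551 0.388 0.046]
brownT [0.505 0.384 0.046]
brownL [0.515 0.354 0.046]
brownB [0.6   0.39  0.046]
dish [0.729 0.31  0.046]
rack [0.719 0.218 0.046]
ribtop [0.487 0.108 0.076]
ribtop2 [0.572 0.103 0.076]
```

```bash
cat >> h.py <<'E'
HT=np.array([.546,-.269]); HY=-.057
HR=np.array([[np.cos(HY),-np.sin(HY)],[np.sin(HY),np.cos(HY)]])
def hp(x,y,z): # heater mm -> world
    p=HT+HR@np.array([x,y])/1000; return [p[0],p[1],z]
def snap(n,name='wrist'):
    c=viewer.get_calibration(name); im=viewer.get_image(name)
    cv2.imwrite(f'pics/{n}.png',im[:,:,::-1]); np.save(n+'.npy',[c],allow_pickle=True); return im,c
def st(*a): print(*a,'t',round(manip.current_clock(),1),'p',np.round(manip.current_tool_pos(),4),'F',np.round(manip.current_force(),1),'gap',round(manip.current_finger_gap(),4))
E
python3 - <<'E'
from h import *
x,y,a=.5927,.2757,-.083
o=down(a+np.pi/2)
manip.move_pose([x,y,.14],o)
manip.servo_line([x,y,.022],vel=.12); st('down')
effector.close(45); st('closed')
manip.servo_line([x,y,.18],vel=.12); st('up')
snap('w3')
E
```

```text
down t 7.2 p [0.5932 0.2763 0.023 ] F [-0.7 -0.3  0.3] gap 0.0916
closed t 8.1 p [0.5927 0.2757 0.022 ] F [-0.4  0.5 -0.3] gap 0.0396
up t 9.6 p [0.5923 0.2753 0.1789] F [-0.7 -0.2 -3.1] gap 0.0398
```

View pics/w3.png

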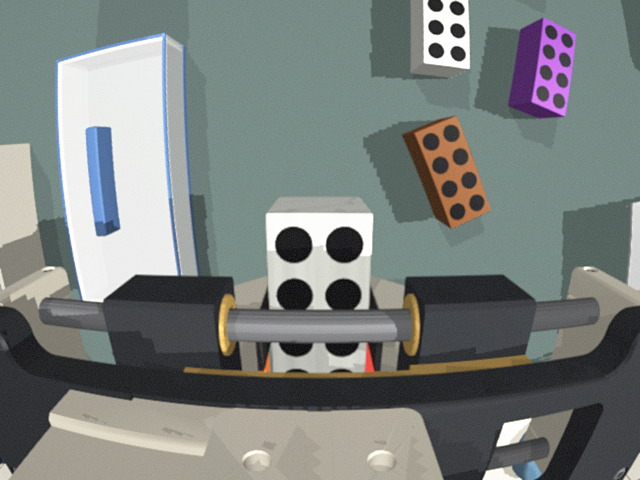

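Run:
```python
from h import *
c=np.load('w3.npy',allow_pickle=True)[0]
zt=.179+.024
P=[plane(c,u,v,zt,True) for u,v in [(294,244),(344,244),(295,296),(344,296)]]
a=-.083
d=np.array([np.cos(a),np.sin(a)])
print(P, [ ((p[:2]-np.array([.5923,.2753]))@d*1000).round(1) for p in P], [ ((p[:2]-np.array([.5923,.2753]))@np.array([-d[1],d[0]])*1000).round(1) for p in P])
o=down(HY+np.pi/2)
manip.move_pose(hp(0,-80,.20),o); st('over')
snap('w4')
```

```text
[array([0.56077089, 0.26861266, 0.203     ]), array([0.56231478, 0.28737052, 0.203     ]), array([0.58188465, 0.266833  , 0.203     ]), array([0.58346531, 0.28605462, 0.203     ])] [np.float64(-30.9), np.float64(-30.9), np.float64(-9.7), np.float64(-9.7)] [np.float64(-9.3), np.float64(9.5), np.float64(-9.3), np.float64(10.0)]
over t 11.9 p [ 0.5422 -0.3472  0.2002] F [-0.1  0.6 -3.3] gap 0.0398
```

View pics/w4.png

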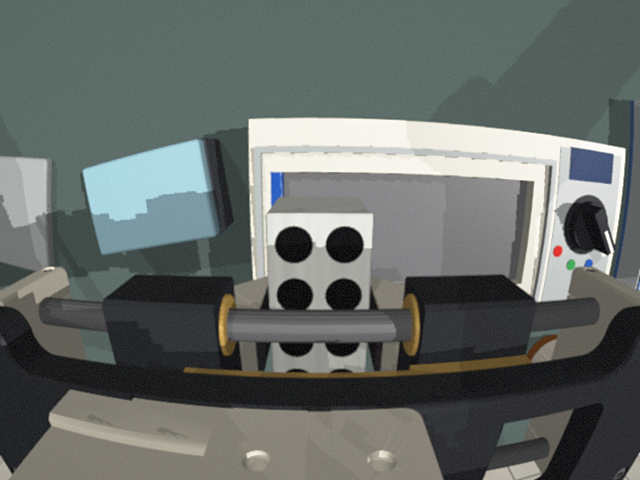

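```bash
cat >> h.py <<'E'
def lower(x,y,z0,z1,dF,step=.002,vel=.03):
    "step down until upward force exceeds baseline by dF"
    manip.sleep(.3); f0=manip.current_force()[2]
    z=z0
    while z>z1+1e-6:
        z=max(z1,z-step); manip.servo_line([x,y,z],vel=vel)
        f=manip.current_force()
        if f[2]-f0>dF: break
    st('lower end z %.4f f0 %.1f'%(z,f0)); return z
E
python3 - <<'E'
from h import *
x,y,_=hp(0,-80,0)
manip.servo_line([x,y,.100],vel=.1); st('pre')
lower(x,y,.100,.082,3)
effector.open_jaws(); st('open')
manip.servo_line([x,y,.20],vel=.15)
manip.move_pose(hp(0,0,.30),down(HY+np.pi/2)); manip.sleep(.2)
snap('w5'); snap('s5','scene'); st()
E
```

```text
pre t 13.1 p [ 0.542  -0.3489  0.1009] F [-0.  -0.6 -3. ] gap 0.0398
lower end z 0.0820 f0 -3.2 t 15.6 p [ 0.5416 -0.3489  0.084 ] F [-4.3  0.3  9. ] gap 0.0399
open t 16.6 p [ 0.5414 -0.3489  0.082 ] F [ 0.9  0.5 -1.1] gap 0.0917
t 18.4 p [ 0.5454 -0.27    0.2987] F [-0.   0.7 -0.2] gap 0.0922
```

View pics/w5.png

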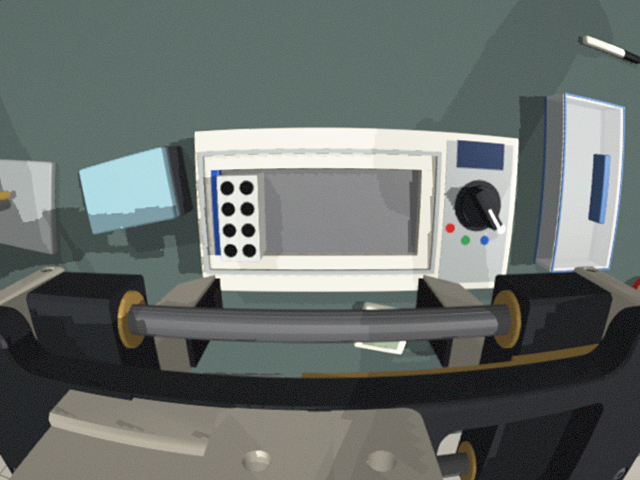

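```bash
cat >> h.py <<'E'
def hinv(p): return (HR.T@(np.array(p)[:2]-HT)*1000).round(1)
def bores(im,c,roi,zt,fish=True):
    x0,y0,x1,y1=roi
    v=im.max(2); m=np.zeros(v.shape,np.uint8); m[y0:y1,x0:x1]=(v[y0:y1,x0:x1]<70)
    n,_,s,ce=cv2.connectedComponentsWithStats(m)
    sel=[i for i in range(1,n) if s[i,4]>25 and .6<s[i,2]/s[i,3]<1.6]
    return [(ce[i].round(1),hinv(plane(c,*ce[i],zt,fish))) for i in sel]
E
python3 - <<'E'
from h import *
im=cv2.imread('pics/w5.png')[:,:,::-1].copy(); c=np.load('w5.npy',allow_pickle=True)[0]
b=bores(im,c,(215,170,268,265),.108); [print(*r) for r in b]
w=np.array([r[1] for r in b]); print(w.mean(0))
E
```

```text
[226.7 187.7] [-30.9 -90. ]
[246.1 187.5] [-30.7 -70.8]
[227.7 208.8] [-10.4 -89.9]
[246.9 208.5] [-10.3 -70.7]
[228.9 230.2] [ 11.  -89.8]
[247.8 229.8] [ 10.7 -70.7]
[230.2 250.1] [ 31.3 -89.8]
[248.7 250.2] [ 31.4 -70.9]
[  0.2625 -80.325 ]
```

```bash
cat >> h.py <<'E'
def push(y0,ymin,z=.069,thr=15,fast=None):
    o=down(HY)
    manip.move_pose(hp(0,y0,.16),o)
    effector.close(10)
    manip.servo_line(hp(0,y0,.16)); manip.servo_line(hp(0,y0,z),vel=.1); manip.sleep(.3); f0=manip.current_force(); st('at floor')
    y=y0
    if fast is not None:
        manip.servo_line(hp(0,fast,z),vel=.05); y=fast; st('fast')
    while y>ymin:
        y-=1; manip.servo_line(hp(0,y,z),vel=.02); f=manip.current_force()-f0
        fy=f[:2]@HR[:,1]
        if fy>thr: break
    st('push end y',y,'fy',fy.round(1),hinv(manip.current_tool_pos()))
    manip.sleep(.3); st(); 
    manip.servo_line(hp(0,y+12,z),vel=.05); manip.servo_line(hp(0,y+12,.2),vel=.15)
E
python3 - <<'E'
from h import *
push(-40,-62,fast=-49)
effector.open_jaws()
manip.move_pose(hp(0,0,.30),down(HY+np.pi/2)); manip.sleep(.2)
im,c=snap('w6'); snap('s6','scene'); st()
b=bores(im,c,(205,170,268,265),.108); w=np.array([r[1] for r in b]); print(w)
E
```

```text
at floor t 22.7 p [ 0.5439 -0.3092  0.0695] F [0.5 0.5 0.3] gap 0.0003
fast t 23.1 p [ 0.5431 -0.3187  0.0689] F [-0.1 -0.5 -0.3] gap 0.0002
push end y -62 fy 12.8 [  0.  -56.5] t 26.3 p [ 0.5428 -0.3254  0.0693] F [-1.1 13.5  4.6] gap 0.0007
t 26.6 p [ 0.5428 -0.3254  0.0693] F [-1.4 12.9  4.8] gap 0.0003
t 31.0 p [ 0.5459 -0.2691  0.2998] F [0.  0.5 0.8] gap 0.0913
[[-30.9 -97.3]
 [-30.8 -78.1]
 [-10.3 -78.3]
 [-10.3 -97.2]
 [ 10.8 -97.4]
 [ 10.9 -78.2]
 [ 31.3 -97.5]
 [ 31.3 -78.4]]
```

View pics/w6.png

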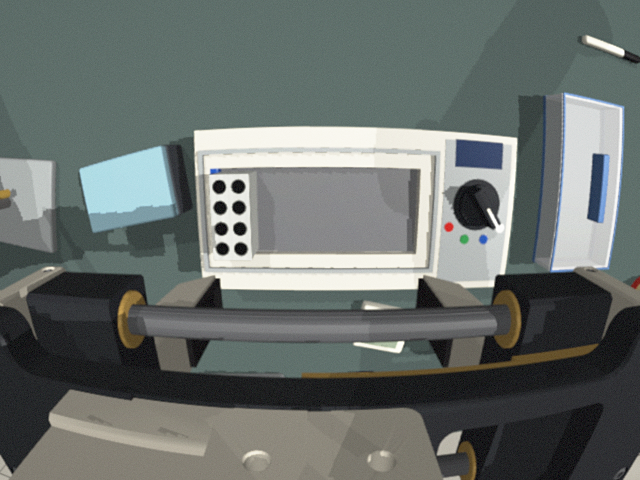

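View pics/s6.png

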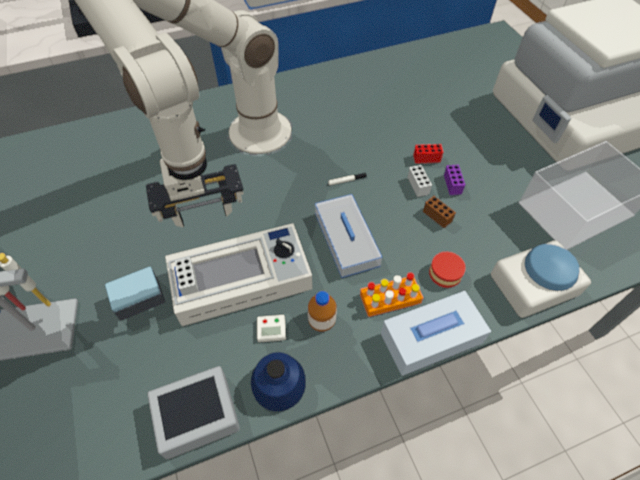

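Run:
```python
from h import *
manip.move_pose([.48,.39,.28],down(1.46)); manip.sleep(.2)
im,c=snap('w7'); st()
for b in blocks_in(im,c): print(b)
```

```text
t 33.6 p [0.4804 0.3895 0.2799] F [0.1 0.5 0.2] gap 0.0914
(array([0.42098993, 0.39356961]), np.float64(-0.10990188797088105), array([0.02322254, 0.00957598]), array([316.692599  , 153.65604613]))
```

View pics/w7.png

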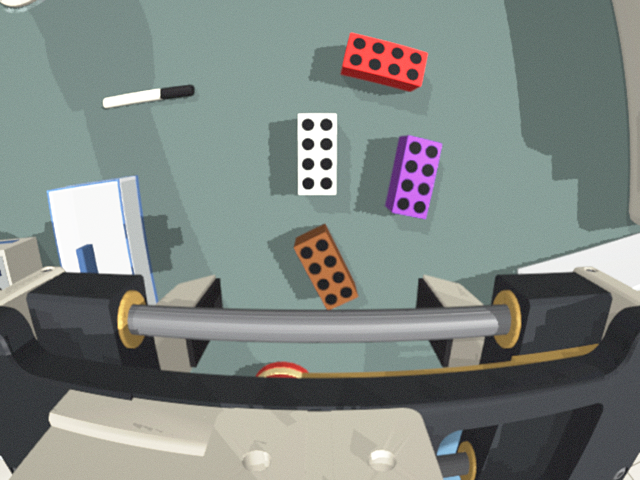

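Run:
```python
from h import *
c=np.load('w7.npy',allow_pickle=True)[0]
a=-.11; d=np.array([[np.cos(a),-np.sin(a)],[np.sin(a),np.cos(a)]])
for n,p,z in [('purTL',(407,136),.046),('purTLbase',(400,140),0),('purBLbase',(387,211),0),('purBLtop',(398,212),.046),('brownT',(325,226),.046),('redB',(345,75),0)]:
    w=plane(c,*p,z,True); print(n,(d.T@(w[:2]-[.421,.3936])*1000).round(1))
print(ikphi((.421,.3936,.02),a+np.pi/2)[0])
```

```text
purTL [-20.6  95.9]
purTLbase [-17.   98.3]
purBLbase [69.  84.5]
purBLtop [62.  88.3]
brownT [77.8  8.7]
redB [-93.3  32.8]
(1.4607963267948965, array([-0.16,  0.81, -0.86,  1.86,  0.81,  0.87,  0.03]))
```

Run:
```python
from h import *
x,y,a=.421,.3937,-.11
manip.move_pose([x,y,.14],down(a+np.pi/2))
manip.servo_line([x,y,.022],vel=.12)
effector.close(45); st('closed')
manip.servo_line([x,y,.18],vel=.12); st('up')
im,c=snap('w8')
z=manip.current_tool_pos()[2]
manip.move_pose(hp(0,3,.20),down(HY+np.pi/2)); st('over')
snap('w9')
```

```text
closed t 36.3 p [0.421  0.3938 0.022 ] F [ 0.4 -0.3 -0.2] gap 0.0395
up t 37.8 p [0.4207 0.3932 0.1791] F [ 0.4 -0.2 -3. ] gap 0.0392
over t 40.2 p [ 0.5468 -0.2644  0.2002] F [ 0.8  0.6 -2.1] gap 0.0394
```

View pics/w9.png

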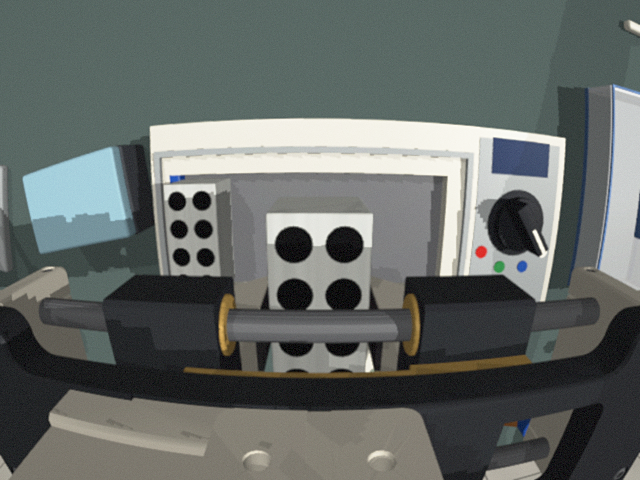

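Run:
```python
from h import *
x,y,_=hp(0,3,0)
manip.servo_line([x,y,.100],vel=.1); st('pre')
lower(x,y,.090,.082,3)
effector.open_jaws(); st('open')
manip.servo_line([x,y,.20],vel=.15)
push(52,-22,fast=-9)
effector.open_jaws()
manip.move_pose(hp(0,0,.30),down(HY+np.pi/2)); manip.sleep(.2)
im,c=snap('w10'); st()
b=bores(im,c,(205,170,318,265),.108); w=np.array([r[1] for r in b]); print(w)
cv2.imwrite('pics/z10.png',cv2.resize(im[150:280,190:330,::-1],None,fx=4.5,fy=4.5,interpolation=cv2.INTER_CUBIC))
```

```text
pre t 41.4 p [ 0.5468 -0.2661  0.1008] F [ 0.2  0.4 -3. ] gap 0.0397
lower end z 0.0820 f0 -2.9 t 43.0 p [ 0.5462 -0.266   0.0839] F [-6. -0. 12.] gap 0.0396
open t 44.0 p [ 0.5462 -0.266   0.082 ] F [ 0.4 -0.8  0.4] gap 0.0918
at floor t 49.3 p [ 0.5492 -0.2173  0.0695] F [ 0.5 -0.4  0.5] gap 0.0006
fast t 50.6 p [ 0.5455 -0.2782  0.069 ] F [-0.5  0.3  0.5] gap 0.0004
push end y -22 fy 14.8 [  0.  -16.3] t 53.9 p [ 0.5451 -0.2853  0.069 ] F [-0.3 14.5  5.8] gap 0.0004
t 54.2 p [ 0.5451 -0.2853  0.069 ] F [-1.1 13.6  6.2] gap 0.0003
t 58.6 p [ 0.5459 -0.2689  0.2998] F [ 0.1 -0.  -0.5] gap 0.0918
[[-30.9 -38. ]
 [-30.9 -97.2]
 [-30.7 -78.1]
 [-31.  -57.1]
 [-10.2 -78.2]
 [-10.4 -57.1]
 [-10.4 -38.1]
 [-10.3 -97.2]
 [ 10.8 -97.3]
 [ 10.9 -78.3]
 [ 10.8 -57.2]
 [ 10.7 -38.2]
 [ 31.3 -97.5]
 [ 31.4 -78.3]
 [ 31.2 -57.4]
 [ 31.2 -38. ]]
```

View pics/z10.png

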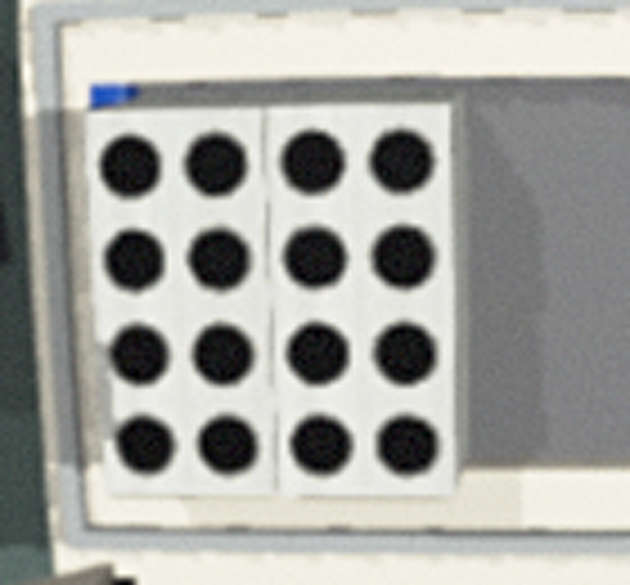

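Run:
```python
from h import *
manip.move_pose([.55,.10,.32],down(1.52)); manip.sleep(.2)
im,c=snap('w11'); st()
hsv=cv2.cvtColor(im,cv2.COLOR_RGB2HSV)
m=((hsv[...,0]>100)&(hsv[...,0]<118)&(hsv[...,1]>90)&(hsv[...,2]>110)).astype(np.uint8); m[285:]=0
cs,_=cv2.findContours(m,cv2.RETR_EXTERNAL,cv2.CHAIN_APPROX_NONE)
for k in cs:
    if cv2.contourArea(k)>150: print(cv2.contourArea(k),cv2.minAreaRect(k),cv2.boxPoints(cv2.minAreaRect(k)).round(1).tolist())
```

```text
t 60.3 p [0.5503 0.0988 0.3198] F [ 0.3 -0.1  0.2] gap 0.0919
384.0 ((156.0, 167.5), (23.0, 34.0), 90.0) [[139.0, 156.0], [173.0, 156.0], [173.0, 179.0], [139.0, 179.0]]
19753.0 ((318.5, 183.5), (199.0, 103.0), 90.0) [[267.0, 84.0], [370.0, 84.0], [370.0, 283.0], [267.0, 283.0]]
```

View pics/w11.png

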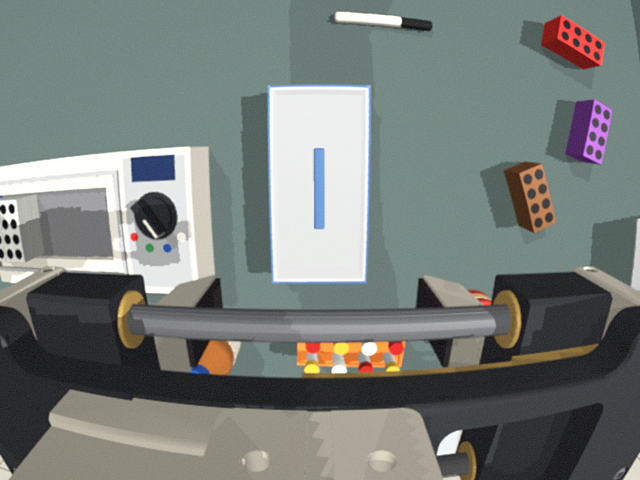

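Run:
```python
from h import *
c=np.load('w11.npy',allow_pickle=True)[0]; im=cv2.imread('pics/w11.png')[:,:,::-1]
hsv=cv2.cvtColor(im.copy(),cv2.COLOR_RGB2HSV)[135:242,295:345]
m=((hsv[...,0]>95)&(hsv[...,0]<125)&(hsv[...,1]>100)).astype(np.uint8)
cs,_=cv2.findContours(m,cv2.RETR_EXTERNAL,cv2.CHAIN_APPROX_NONE)
k=max(cs,key=cv2.contourArea)+np.array([[295,135]])
r=cv2.minAreaRect(k); bx=cv2.boxPoints(r); print(r)
W=[plane(c,*p,.076,True)[:2] for p in bx]; print(np.round(W,4)); print('rib centre',np.mean(W,0))
t=[plane(c,*p,.05,True)[:2] for p in [(269,87),(370,87),(274,282),(366,282)]]
t=np.array(t); print('top',t.round(4),t.mean(0)); L=t[2:].mean(0)-t[:2].mean(0); print('long dir angle',np.arctan2(L[1],L[0]),np.linalg.norm(L))
```

```text
((319.0, 188.5), (79.0, 8.0), 90.0)
[[0.4856 0.0976]
 [0.4861 0.1062]
 [0.573  0.1018]
 [0.5725 0.0929]]
rib centre [0.52928176 0.09962   ]
top [[0.4099 0.0488]
 [0.4159 0.1639]
 [0.6438 0.0378]
 [0.6498 0.1515]] [0.52983421 0.10049793]
long dir angle -0.050008041919931315 0.23415603574433264
```

Run:
```python
from h import *
x,y=.5295,.1001
manip.move_pose([x,y,.13],down(1.520))
manip.servo_line([x,y,.0545],vel=.08); manip.sleep(.3); st('down')
effector.close(55); st('closed')
manip.servo_line([x,y,.10],vel=.08); manip.sleep(.2);st('lift')
manip.servo_line([x,y,.24],vel=.12); st('up')
snap('w12'); snap('d12','side');
```

```text
down t 62.4 p [0.5297 0.1    0.0548] F [-0.2  0.3 -0.1] gap 0.0919
closed t 63.7 p [0.5295 0.1    0.0545] F [ 0.3 -0.2  0.8] gap 0.0116
lift t 64.6 p [0.5291 0.1    0.0995] F [-0.   1.  -2.4] gap 0.0115
up t 65.9 p [0.529  0.0998 0.2392] F [ 0.3 -0.3 -2.3] gap 0.0119
```

View pics/w12.png

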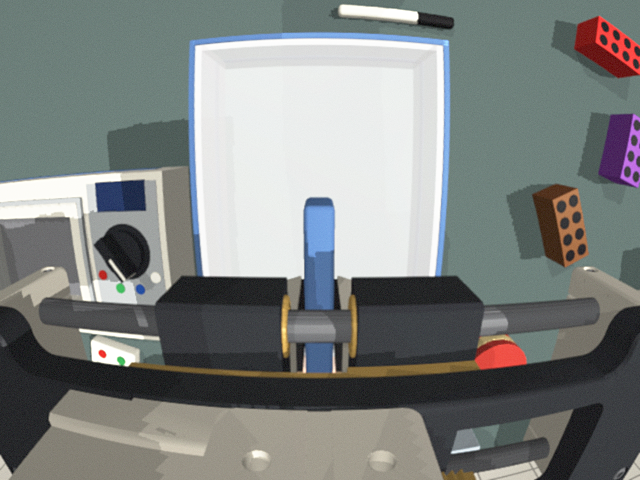

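View pics/d12.png

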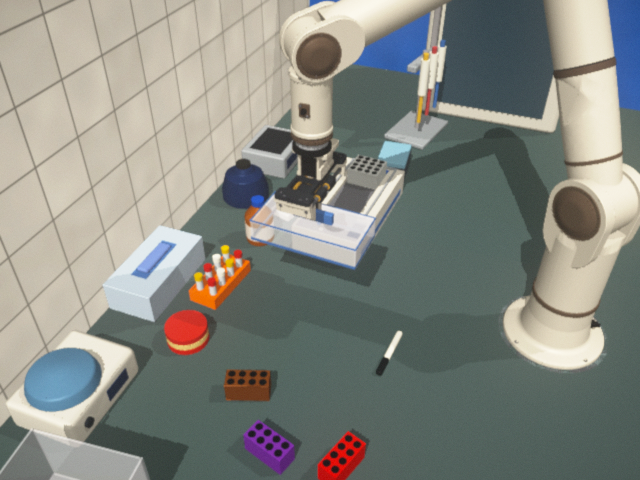

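Run:
```python
from h import *
c=np.load('w12.npy',allow_pickle=True)[0]
e=plane(c,319,198,.239+.0215,True)[:2]; print(e, np.linalg.norm(e-np.array([.529,.0998]))*1000)
for p in [(191,43),(447,42)]: print(plane(c,*p,.239+.0215-.026,True).round(4))
manip.move_pose(hp(-.2,-.7,.24),down(HY)); manip.sleep(.2); st('over')
snap('w13'); snap('s13','scene'); snap('d13','side')
```

```text
[0.48109686 0.10233009] 47.9699045481716
[0.4084 0.0477 0.2345]
[0.4138 0.164  0.2345]
over t 67.6 p [ 0.5463 -0.268   0.2402] F [ 0.6  0.3 -2.6] gap 0.0117
```

View pics/w13.png

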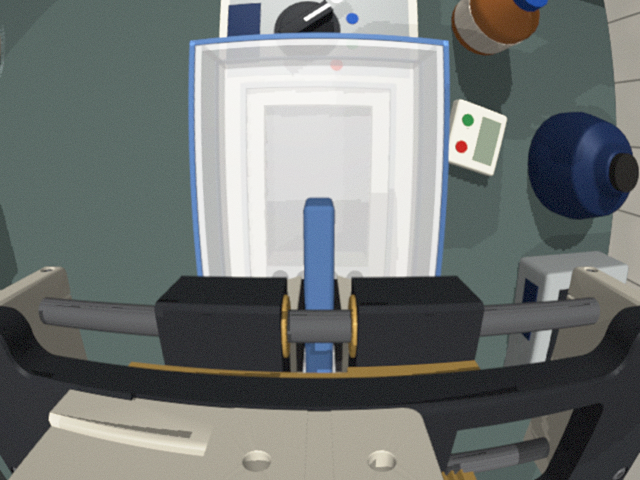

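View pics/s13.png

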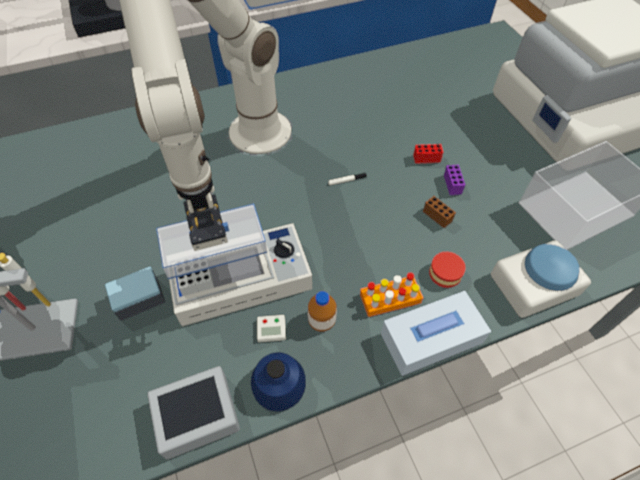

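View pics/d13.png

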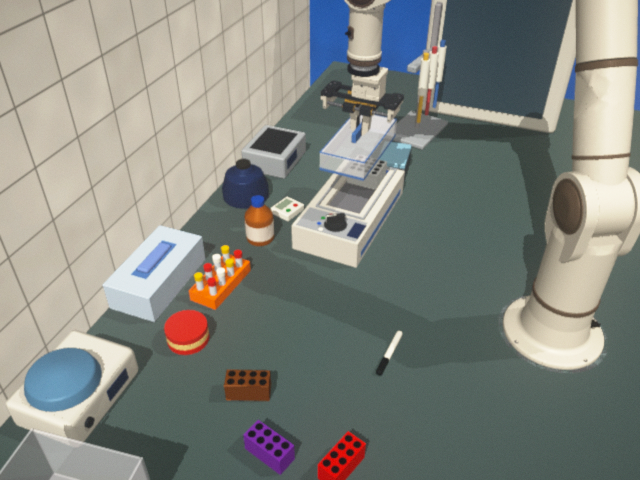

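Run:
```python
from h import *
x,y,_=hp(-.2,-.7,0)
manip.servo_line([x,y,.142],vel=.08); st('pre'); snap('w14')
lower(x,y,.142,.127,5)
snap('w15'); snap('s15','scene')
```

```text
pre t 69.1 p [ 0.5462 -0.2698  0.1426] F [ 0.2  0.3 -2.3] gap 0.0115
lower end z 0.1270 f0 -2.1 t 71.5 p [ 0.5461 -0.2698  0.1285] F [-2.9  1.   9.4] gap 0.0116
```

View pics/w15.png

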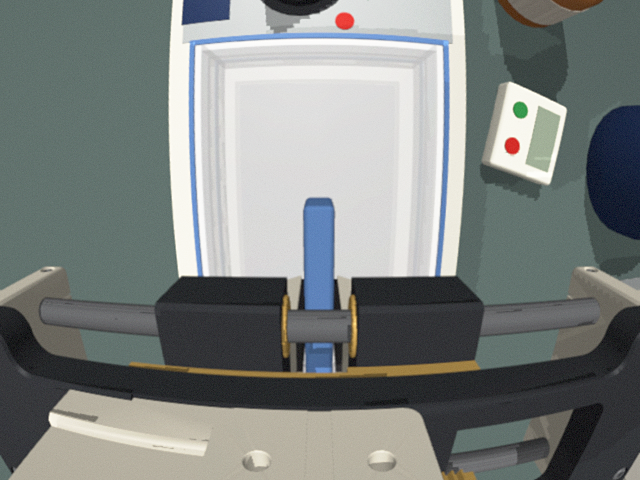

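View pics/s15.png

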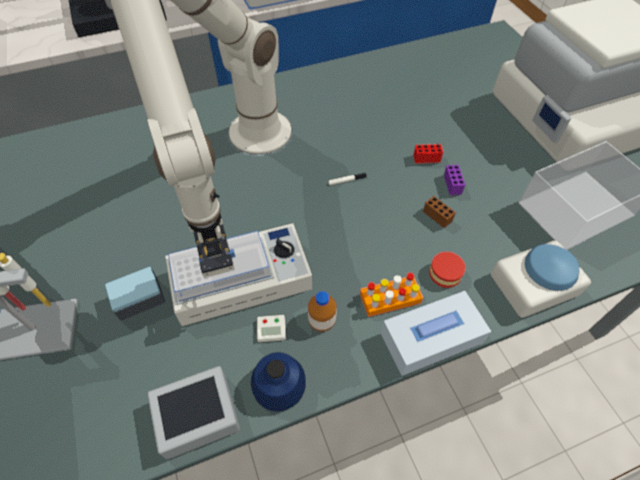

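Run:
```python
from h import *
x,y,_=hp(-.2,-.7,0)
effector.open_jaws(); st('open')
manip.servo_line([x,y,.19],vel=.12)
effector.close(20); manip.sleep(.2)
manip.servo_line([x,y,.155],vel=.06)
z=lower(x,y,.155,.138,28,step=.001,vel=.02)
manip.sleep(.7); st('pressing')
manip.servo_line([x,y,.19],vel=.1)
effector.open_jaws()
manip.move_pose(hp(-9,120,.30),down(HY+np.pi/2)); manip.sleep(.2)
snap('w16'); snap('s16','scene'); st()
```

```text
open t 72.9 p [ 0.5457 -0.2696  0.127 ] F [0.3 0.2 0.4] gap 0.0919
lower end z 0.1460 f0 -0.1 t 78.5 p [ 0.546  -0.2698  0.1502] F [-10.6   3.2  28.8] gap 0.0
pressing t 79.2 p [ 0.546  -0.2698  0.1502] F [-12.1   3.5  29.8] gap 0.0006
t 82.7 p [ 0.5438 -0.149   0.2997] F [-0.2  0.  -1. ] gap 0.0922
```

View pics/w16.png

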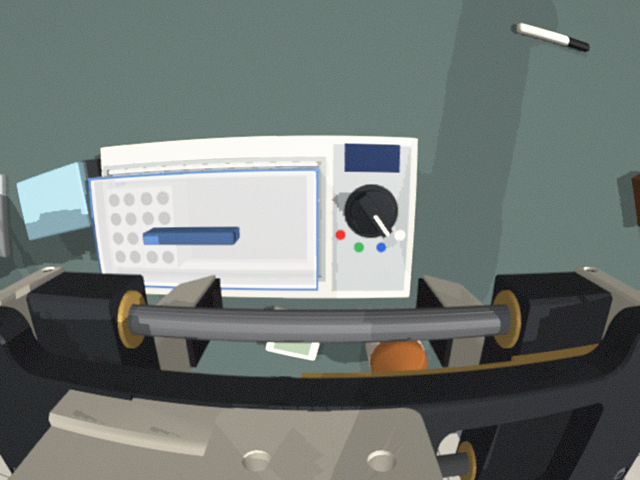

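Run:
```python
from h import *
c=np.load('w16.npy',allow_pickle=True)[0]; im=cv2.imread('pics/w16.png')
for p in [(90,180),(318,169),(101,290),(318,289)]: print('cov',hinv(plane(c,*p,.124,True)))
cv2.imwrite('pics/z16.png',cv2.resize(im[140:265,325:425],None,fx=5,fy=5,interpolation=cv2.INTER_CUBIC))
ax=hp(-9.4,174.5,.105)
for v in (0,.15,.3,.45,.6):
    print(v,[((proj(c,hp(-9.4+r*np.cos(.9-v),174.5+r*np.sin(.9-v),.105),True)-[325,140])*5).round() for r in (0,22)])
print('ax.074',(proj(c,hp(-9.4,174.5,.084),True)-[325,140])*5)
```

```text
cov [ -54.8 -116.2]
cov [-56.3 118.7]
cov [  65.9 -121.2]
cov [ 58.3 118.5]
0 [array([252., 382.]), array([335., 451.])]
0.15 [array([252., 382.]), array([324., 463.])]
0.3 [array([252., 382.]), array([311., 473.])]
0.45 [array([252., 382.]), array([296., 481.])]
0.6 [array([252., 382.]), array([281., 487.])]
ax.074 [237.01741735 363.18115738]
```

View pics/z16.png

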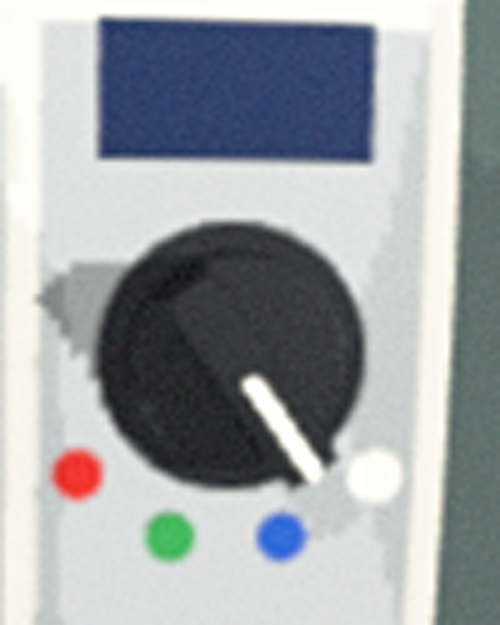

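Run:
```python
from h import *
P=hp(-9.4,174.6,.089); p0=HY+.6+np.pi/2
manip.move_pose(P[:2]+[.17],down(p0))
manip.servo_line(P,vel=.08); manip.sleep(.2); st('at knob')
effector.close(25); st('closed'); print(manip.current_wrist_torque().round(3))
for k in range(1,10):
    manip.move_pose(P,down(p0-.1*k))
    print(k,manip.current_wrist_torque().round(3),manip.current_force().round(1))
manip.move_pose(P,down(p0-.92)); manip.sleep(.3); st('turned'); print(manip.current_wrist_torque().round(3))
effector.open_jaws(); manip.sleep(.3)
manip.servo_line(P[:2]+[.2],vel=.12)
manip.move_pose(hp(-9,120,.30),down(HY+np.pi/2)); manip.sleep(.3)
im,c=snap('w17'); snap('s17','scene'); snap('d17','side'); st()
cv2.imwrite('pics/z17.png',cv2.resize(im[140:265,325:425,::-1],None,fx=5,fy=5,interpolation=cv2.INTER_CUBIC))
for v in (1.1,1.2,1.3):
    print(v,[((proj(c,hp(-9.4+r*np.cos(.9-v),174.5+r*np.sin(.9-v),.105),True)-[325,140])*5).round() for r in (0,22)])
```

```text
at knob t 84.7 p [ 0.5464 -0.0947  0.0888] F [ 0.5  2.  -0.3] gap 0.0918
closed t 85.9 p [ 0.5465 -0.0938  0.089 ] F [-0.9  1.3  0.4] gap 0.0117
[ 0.312 -0.048 -0.034]
1 [ 0.373 -0.065 -0.033] [ 0.2  0.1 -0.5]
2 [ 0.288 -0.069 -0.15 ] [-0.6  0.4 -0.5]
3 [ 0.241 -0.1   -0.028] [-0.4  0.  -0. ]
4 [ 0.106 -0.139  0.01 ] [ 0.  -0.2 -0. ]
5 [-0.021 -0.167  0.036] [ 1.4 -0.5 -0.9]
6 [-0.186 -0.197  0.029] [ 0.4 -1.   0.2]
7 [-0.372 -0.184 -0.06 ] [ 0.3 -1.5  0.6]
8 [-0.579 -0.166 -0.2  ] [-0.3 -2.8  0.4]
9 [-0.856 -0.151 -0.032] [ 0.3 -3.6  1. ]
turned t 88.7 p [ 0.5465 -0.0949  0.089 ] F [-0.2 -4.9  1.8] gap 0.0117
[-1.135 -0.083 -0.035]
t 92.3 p [ 0.5437 -0.1482  0.2996] F [-0.4  0.2  0.9] gap 0.0918
1.1 [array([246., 386.]), array([220., 493.])]
1.2 [array([246., 386.]), array([209., 491.])]
1.3 [array([246., 386.]), array([199., 487.])]
```

View pics/z17.png

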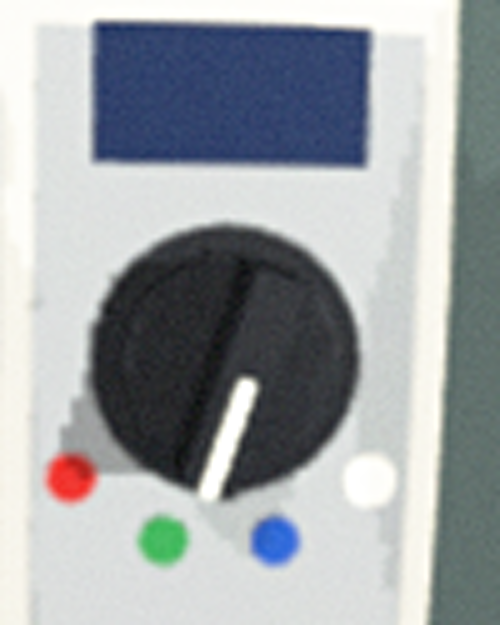

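View pics/w17.png

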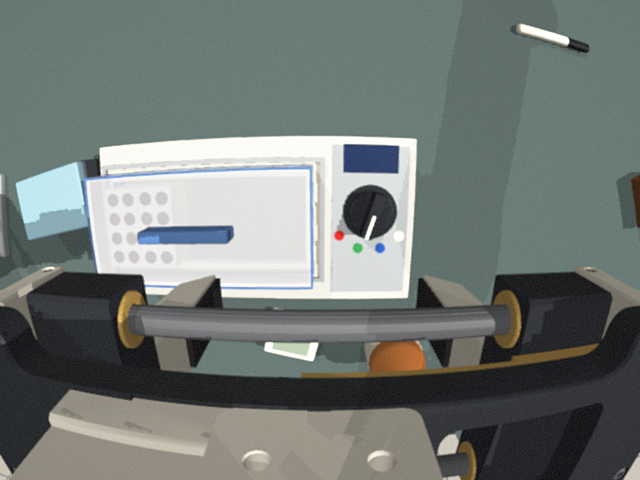

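View pics/s17.png

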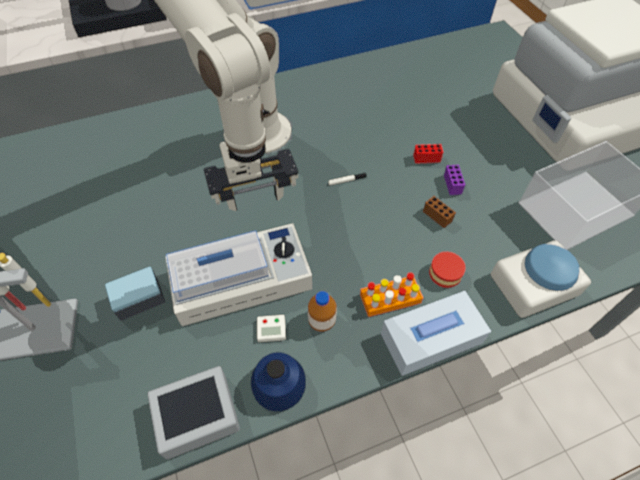

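View pics/d17.png

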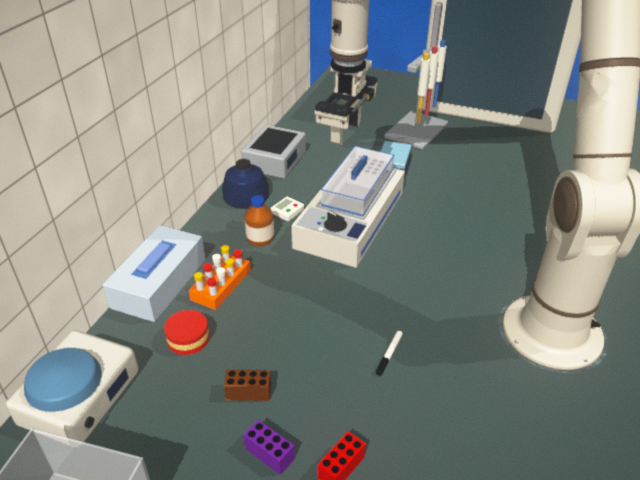

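Run:
```python
from h import *
manip.move_pose(hp(0,20,.34),down(HY+np.pi/2)); manip.sleep(.3)
im,c=snap('w18'); st()
cv2.imwrite('pics/z18.png',cv2.resize(im[120:295,190:420,::-1],None,fx=3.4,fy=3.4,interpolation=cv2.INTER_CUBIC))
```

```text
t 93.2 p [ 0.5472 -0.248   0.3399] F [0.3 1.  0.3] gap 0.0921
```

View pics/z18.png

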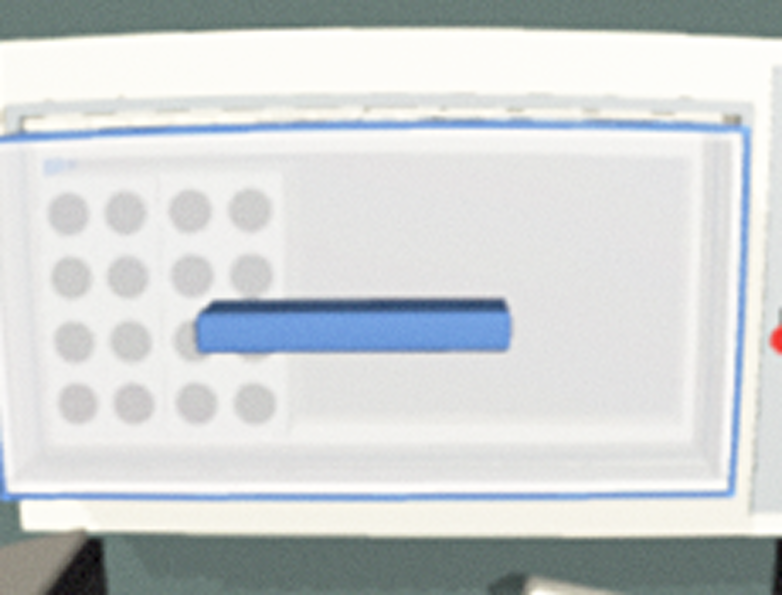

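Run:
```python
from h import *
c=np.load('w18.npy',allow_pickle=True)[0]
f=lambda p:(190+p[0]/3.4-.35,120+p[1]/3.4-.35)
for p in [(0,138),(748,127),(8,496),(733,495)]: print('cov z.124',hinv(plane(c,*f(p),.124,True)))
for p in [(197,311),(197,350),(511,307),(511,350)]: print('rib z.150',hinv(plane(c,*f(p),.150,True)))
# before: w16 and after w17 rib
for n,P in [('w16',[(143,240),(240,236)]),('w17',[(138,239),(233,235)])]:
    cc=np.load(n+'.npy',allow_pickle=True)[0]; print(n,[hinv(plane(cc,*p,.150,True)) for p in P])
im=cv2.imread('pics/s17.png'); b=cv2.imread('pics/s16.png')
cv2.imwrite('pics/z19.png',np.vstack([cv2.resize(q[220:330,155:320],None,fx=4.5,fy=4.5,interpolation=cv2.INTER_CUBIC)[:300] for q in (b,im)]))
d=cv2.imread('pics/d17.png'); cv2.imwrite('pics/z20.png',cv2.resize(d[135:270,285:420],None,fx=4.4,fy=4.4,interpolation=cv2.INTER_CUBIC))
```

```text
cov z.124 [ -56.6 -113.8]
cov z.124 [-58.8 113.5]
cov z.124 [  58.4 -119.1]
cov z.124 [ 56.8 114.6]
rib z.150 [ -6.3 -47.6]
rib z.150 [  5. -48.]
rib z.150 [-7.3 41.1]
rib z.150 [ 5.  41.3]
w16 [array([  2.5, -43.7]), array([-0.9, 51. ])]
w17 [array([  1.3, -47.4]), array([-2.2, 46.2])]
```

View pics/z19.png

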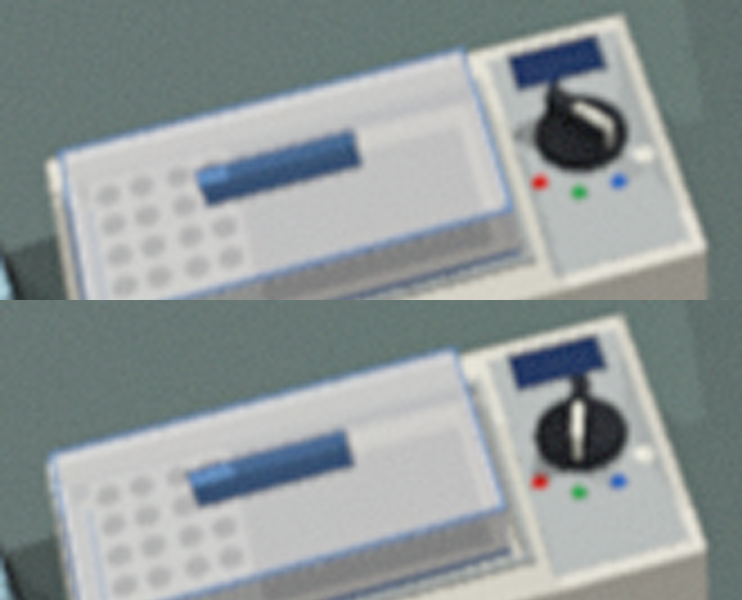

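View pics/z20.png

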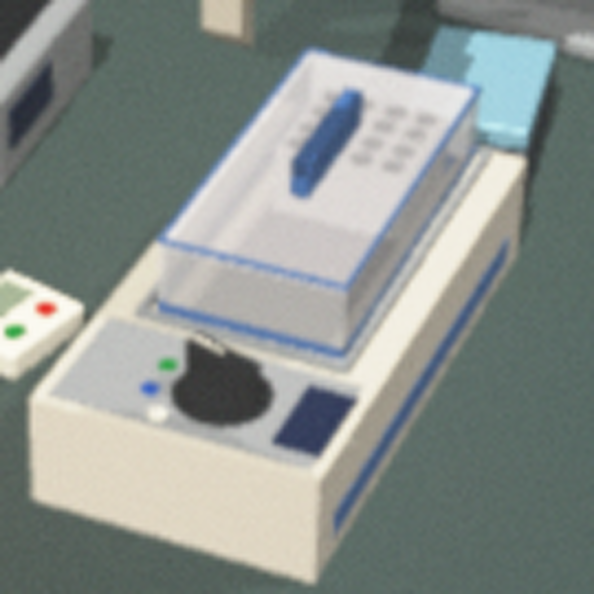

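Run:
```python
from h import *
D=viewer.get_calibration('side'); S=viewer.get_calibration('scene')
f=lambda p:(285+p[0]/4.4-.4,135+p[1]/4.4-.4)
for n,p,z in [('nearR',(162,240),.124),('nearL',(350,286),.124),('farR',(312,52),.124),('farL',(478,92),.124),('rimR',(162,311),.074),('rimL',(345,357),.074),('heat1',(325,582),0),('hc',(32,400),.074),('hc2',(315,467),.074),('hfar',(523,160),.074)]:
    print(n,hinv(plane(D,*f(p),z)))
g=lambda p:(155+p[0]/4.5-.4,220+p[1]/4.5-.4)
for o,n in ((0,'s16'),(300,'s17')):
    pass
for n,pts in (('s16',[(62,152),(466,50),(512,208)]),('s17',[(50,157),(457,50),(505,210)])):
    print(n,[hinv(plane(S,*g(p),.124)) for p in pts])
```

```text
nearR [ 55.9 110.5]
nearL [-59.3 107.9]
farR [  55.7 -122.1]
farL [ -56.6 -120.4]
rimR [ 55.3 111. ]
rimL [-59.  108.1]
heat1 [-92.5 215.6]
hc [ 86.9 219.5]
hc2 [-80.4 208.6]
hfar [ -86.3 -133.9]
s16 [array([ -57.8, -115. ]), array([-56.8, 120.2]), array([ 56.9, 118.5])]
s17 [array([ -56.5, -121.9]), array([-58.4, 115.2]), array([ 56.9, 114.5])]
```

Run:
```python
from h import *
st(); manip.hand_in(); st('handed in')
```

```text
t 93.2 p [ 0.5472 -0.248   0.3399] F [0.3 1.  0.3] gap 0.0921
the job is handed in; nothing more can be done
the job is handed in; nothing more can be done
```

I finished the job and handed it in at about 93 s, with the gripper open and clear of everything. One thing went less cleanly than planned: the cover was nudged a few millimetres after it was seated.

- **Blocks:** Only two aluminium blocks were on the bench. Both stand in the bed, bores up and crosswise. I pushed each along until it stopped dead at about 13–15 N. The last view before covering put their centres 40 mm apart, which is exactly one block width, with no visible gap or turn.
- **Cover:** I set it inside the lip and pressed it with about 30 N. The fingers stopped at 150 mm on the top of the rib, which is the fully seated height.
- **Selector:** It started poised between white and blue. I turned it after the press, and its pointer now reads 1.2, the green mark.

**Cover nudge:** The cover moved about 4–5 mm towards the striped end during the selector step, most likely pushed by a finger as the gripper opened off the knob. It now sits about 3 mm off centre. The wrist, scene and side views agree that it is level and inside the lip, within the 4 mm to spare. I left it there and did not press it again, so this last check is by camera only.

In the last views the other things on the bench looked to be where they started, though I compared those by eye only.

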